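# Push a packed carton through the spring gate of the outfeed lane

## Robot

A 6-joint arm with a two-finger parallel gripper is mounted at the origin on a cart in front of the work surface, level with it; the furniture and walls round the work are solid. World frame = base frame: x ahead of the robot, y to its left, z up, the work surface at z = 0. Lengths are in m, angles in rad, forces in N, time in s.
With the tool pointing down it reaches from about 0.375 to 0.9 m from the base axis. Payload 3.1 kg.
Tool frame: the origin (TCP) lies between the finger pads; the fingertips stand 8 mm ahead of it and the grasp point (between the pads) lies 11 mm behind it; z points along the fingers, y is the line along which they close (so a half turn about z gives the same grasp; the last joint's range is limited). The gripper opens to 85 mm and grips with 20 to 120 N. Pads are 22 mm wide; open, the fingers measure 114 mm over their backs; the gripper's body (76 mm by 85 mm) begins 54 mm behind the grasp point. The pads swing forward as they close: fully open they stand 13 mm farther back than shut.
Start: joints at [0.935, 0.527, 1.433, -0, 1.181, -0.178], TCP at [0.276, 0.561, 0.239] pointing down, gripper open.
Joint ranges: [-3.08, 3.08], [-0.75, 2.2], [0.22, 2.44], [-1.43, 4.57], [0, 2.65], [-2.85, 2.85]. Speed limits (rad/s): [2.79, 2.79, 3.14, 3.14, 3.14, 3.14].

## Interface

Orientations are given as a unit quaternion [x, y, z, w].
In Python, from station import readout, cams, sign_off gives the robot as it stands.
- The arm moves only by the tool send_rows, never from a script. Its argument "commands" is text: rows parted by semicolons, each of 5 numbers parted by spaces: the finger opening in mm, from 0 to 85.4, then the shift along the tool's x, y, z each as a share of 0.02 m, from -1 to 1, then the turn about the tool's z as a share of 4 degrees, from -1 to 1. In form: grip dx dy dz spin; .... A call has 1 to 20 rows; each row shifts and turns the commanded pose from where the row before left it, along the tool's axes as they then stand; what a row does not reach is not made up. A row lasts 1/12 s, in which the tool goes at most 41.7 mm and 7.16 degrees, less where a joint would pass 70% of its speed; a pose out of reach is approached as far as the arm can. A call with a number of a shift or a turn outside -1 to 1 is refused whole. A call with a gripper value outside its range is refused whole. The fingers move at their own pace and stop on an object; "grip_force" is the grip in N (left out, the last holds). Time passes only in rows, so rows that do not move let the fingers close. It gives the time, the measured TCP pose, the force, the opening and the grip force at its end, in the units of the state.
- readout.sense(): the state, without advancing time (a new reading comes with each control period).
- cams.snapshot(name): name is "scene" or "side" or "wrist"; returns a dict with "pixels" (400x640x3 uint8, red, green, blue), "intrinsics" (3x3 intrinsics, pixels), "eye" and "rotation" of the camera in the world. Camera axes: x right, y down, z forward; pixel columns grow to the right and rows downward; lengths in m; the calibration is good to about 2 mm. A picture is of the moment at which its call begins. There is no depth.
- sign_off(): hands the job in; it is judged then, once.
The state is a dict: "t": time; "q": joint angles; "qd": joint speeds; "tau": joint torques, N m; "tcp_pos": TCP position; "tool_rot": TCP orientation; "force": force on the tool from outside, world axes, zero at the start; "ft_torque": the same for the moment, N m; "finger_gap": opening from 0.0 (shut) to 1.0 (fully open); "gripper_force": force on a finger pad.
Only numpy, scipy, OpenCV 4.12 (cv2) and the standard library are available. Lean on these libraries where they do the work, as an engineer would, in place of code of your own. Each camera call takes 0.05 s, during which the arm holds its last target. There are 200 camera calls.

## Task

Draw the sliding stop fully back to open the outfeed lane, then push the large brown carton along the bench, end first, in between the lane's rails and through the pair of spring flaps until it lies wholly inside and both flaps have swung shut behind it. Then slide the stop fully home again. Keep the carton flat on the bench, and leave the grey carton and the tape roll where they are.

Things in the scene. Friction and masses are not known exactly. Their poses are not given: they have to be found in the camera images.
- lane: Fixed outfeed lane: low aluminium rails on the bench. Origin on the bench surface, midway between the two flap posts (the gate). x: direction of travel into the lane; y: left as seen along the travel; z up. Rails 32 mm high: 124 mm apart inside from x = -45 to -12 mm, then 148 mm apart to an end plate (45 mm high) at x = 210 mm. Posts 66 mm high at x = 0, y = +-78 mm. No floor: the carton slides on the bench.
- lane_mouth (a point): Middle of the lane's mouth, on the bench, at lane x = -102 mm, y = 0. From here to lane x = -45 mm the rails (32 mm high) narrow from about 200 mm to 124 mm apart.
- carton: The large brown sealed carton, 93 (its x) x 124 (its y) x 53 mm, origin in the middle of its underside, z up, about 0.4 kg. Too wide to grip; it is pushed, its long axis (y, either way round) along the lane. It starts on the bench before the lane's mouth, turned and to one side.
- flap_left (a joint): Spring flap on the post at lane y = +78 mm, slick plastic, 55 mm long, from 9 to 53 mm above the bench, hinged upright; 0 = shut (across the lane), grows to 1.5 rad as it swings into the lane (towards lane +x). A weak spring (about 0.3 to 1 N at its tip) shuts it. The shut flaps leave a gap of about 45 mm between their tips.
- flap_right (a joint): The same flap on the post at lane y = -78 mm. With the carton in the lane, both flaps can swing shut once its rear face is more than about 50 mm past the gate.
- stop (a joint): Sliding stop: 14 mm steel rod at lane x = -30 mm, 43 mm above the bench. 0 = home (it reaches 55 mm into the entry from the -y rail and blocks the carton), 0.055 m = fully drawn back (its end is level with the entry rail). It slides along lane -y to open, with about 2 N of friction, and stays where it is left.
- stop_knob (a point): Middle of the stop's upright black knob, 20 mm in diameter, from 48 to 98 mm above the bench; this point is 80 mm above the bench. It moves with the stop: at lane x = -30 mm, y = -98 mm with the stop home, y = -153 mm drawn back. It stands outside the rail; its bracket (lane y = -72 to -175 mm) is 54 mm high, so the knob's upper part is free all round.
- grey_carton: Small pale grey carton, 67 x 94 x 43 mm, loose bystander; origin in the middle of its underside.
- tape_roll: Roll of brown tape lying flat, 101 mm in diameter, 49 mm high, loose bystander; origin in the middle of its underside.

How it is judged:
On the way, in this order (a step that is already met when the one before it is completed fails the run):
1. the stop is drawn back (over 48 mm) with the carton still outside (value of joint stop above 0.048 m and x of carton in the frame of lane below -0.07 m), for 0.1 s.
2. the carton, flat on the bench, holds both flaps open as it passes between the posts (value of joint each of flap_left, flap_right above 0.5 rad and x of carton in the frame of lane between -0.03 and 0.075 m and y of carton in the frame of lane between -0.035 and 0.035 m and height (world z) of carton below 0.012 m), for 0.1 s.
3. the carton lies wholly inside, both flaps are shut and the stop is still drawn back (x of carton in the frame of lane between 0.1 and 0.175 m and y of carton in the frame of lane between -0.035 and 0.035 m and height (world z) of carton below 0.012 m and angle between carton's own z axis and vertical below 0.1 rad and value of joint each of flap_left, flap_right below 0.12 rad and value of joint stop above 0.04 m), for 0.2 s.
At the end, for the whole second after the job is handed in: The carton lies flat and still in the lane, its centre 100 to 175 mm past the gate and within 35 mm of the lane's middle; both flaps are shut (within 0.12 rad) and the stop is home (within 12 mm) (x of carton in the frame of lane between 0.1 and 0.175 m and y of carton in the frame of lane between -0.035 and 0.035 m and height (world z) of carton below 0.012 m and angle between carton's own z axis and vertical below 0.1 rad and value of joint each of flap_left, flap_right below 0.12 rad and value of joint stop below 0.012 m and linear speed of carton below 0.02 m/s); the robot touches nothing.
It fails at once if the carton is lifted or tipped (height (world z) of carton above 0.025 m or angle between carton's own z axis and vertical above 0.3 rad).
It fails at once if the grey carton is moved by more than 30 mm (distance of grey_carton from where it was at the start of the episode above 0.03 m).
It fails at once if the tape roll is moved by more than 30 mm (distance of tape_roll from where it was at the start of the episode above 0.03 m).
It also fails if it takes over 64 s, if anything falls off the work surface, if the arm or the gripper's body presses on something with over 40 N, if the wrist force passes 120 N, or if a joint passes its speed limit or range.

## Working session

There is one attempt and no reset: what is moved stays moved. The work goes in short steps, Python scripts to look and compute and a tool call to move; the robot and the scene stay as the last step left them, time stands still between calls to the robot, and variables do not carry over. Pictures are saved under pics/ and viewed, at most 10 in all, crops included, and the job is handed in when it is done.

Besides the shell and the picture viewer there is one more tool, called by a JSON object that holds its "fn" and its "kwargs". send_rows: Moves the arm, as the interface text tells. Its arguments: {"type":"object","properties":{"commands":{"type":"string"},"grip_force":{"type":"number"}},"required":["commands"]}

```bash
mkdir -p pics; python3 - <<'E'
from station import readout,cams
import cv2,pickle
for n in("scene","side"):
    d=cams.snapshot(n);pickle.dump(d,open(f'{n}.pkl','wb'))
    cv2.imwrite(f'pics/{n}0.png',d['pixels'][:,:,::-1]); print(n,d['intrinsics'],d['eye'],d['rotation'])
s=readout.sense();print(s['t'],s['tcp_pos'],s['tool_rot'],s['force'])
E
```

```text
scene [[435.4825286    0.         319.71493893]
 [  0.         435.4825286  191.73789838]
 [  0.           0.           1.        ]] [ 0.40435812 -0.31344652  0.89960773] [ 0.9602144  -0.16269078  0.04296501 -0.2228767 ]
side [[453.54881751   0.         321.078937  ]
 [  0.         453.54881751 202.67700758]
 [  0.           0.           1.        ]] [ 1.06809896 -0.35910445  0.69366212] [ 0.83669691  0.37344196 -0.169575   -0.36293761]
0.1 [0.27527774 0.56040554 0.23840912] [ 2.26422367e-01  9.74028703e-01 -9.19811686e-04 -3.88786583e-04] [-0.24678687  0.20509776  0.12238958]
```

View pics/scene0.png

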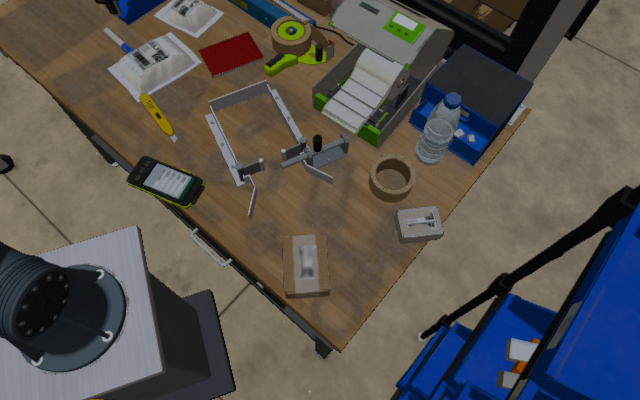

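View pics/side0.png

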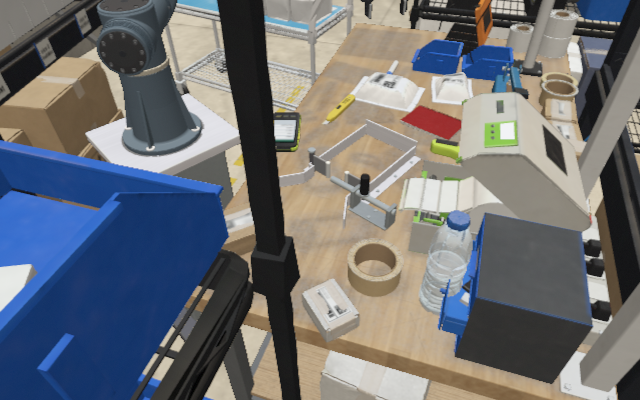

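The scene picture shows the lane (end plate near (238,97), gate near (245–300,165)), the knob near (318,142), the brown carton at (305,265), the tape roll at (392,178) and the grey carton at (419,223). The side view shows the knob at (365,183). I'll enlarge the scene view next.

```bash
cat > h.py <<'E'
import numpy as np,cv2
from scipy.spatial.transform import Rotation as R
def ray(d,uv,z):
    M=R.from_quat(d['rotation']).as_matrix() if np.size(d['rotation'])==4 else np.array(d['rotation'])
    v=M@np.linalg.inv(d['intrinsics'])@np.array([*uv,1.]); e=np.array(d['eye'])
    return e+v*(z-e[2])/v[2]
def pix(d,P):
    M=R.from_quat(d['rotation']).as_matrix(); c=(np.atleast_2d(P)-d['eye'])@M; p=c@np.array(d['intrinsics']).T
    return p[:,:2]/p[:,2:]
E
python3 - <<'E'
import pickle,cv2
from h import *
d=pickle.load(open('scene.pkl','rb'));im=d['pixels'][:,:,::-1]
cv2.imwrite('pics/crop0.png',cv2.resize(im[75:225,195:355],None,fx=3.75,fy=3.75,interpolation=cv2.INTER_CUBIC))
cv2.imwrite('pics/crop1.png',cv2.resize(im[160:310,260:450],None,fx=3.75,fy=3.75,interpolation=cv2.INTER_CUBIC))
for uv,z in [((305,265),.05),((318,138),.098),((392,178),.049),((419,223),.043)]: print(ray(d,uv,z))
E
```

```text
[ 0.46890127 -0.06631698  0.05      ]
[0.58277321 0.18129319 0.098     ]
[0.714035   0.05883649 0.049     ]
[ 0.72711225 -0.05677692  0.043     ]
```

View pics/crop0.png

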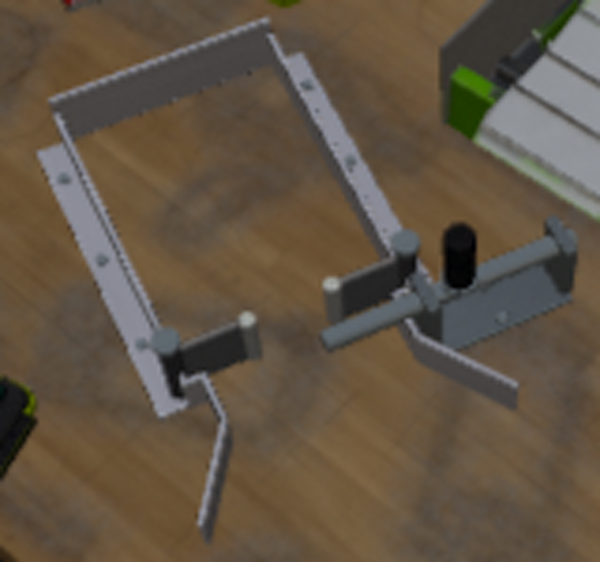

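View pics/crop1.png

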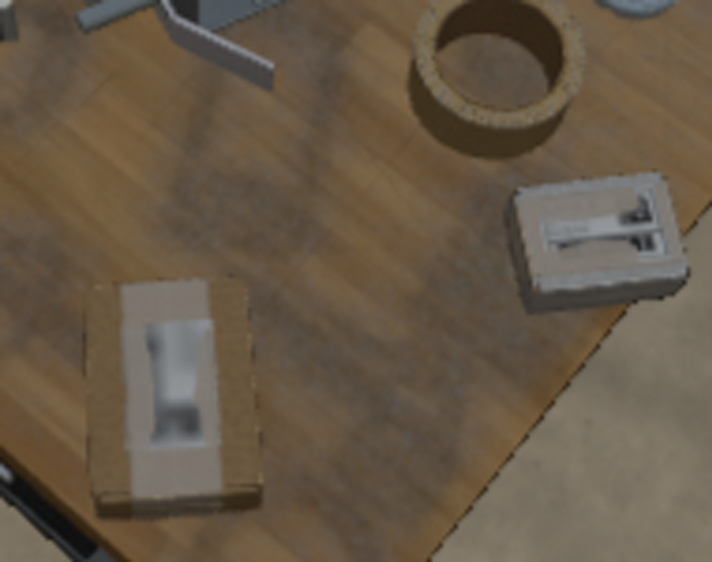

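The crops show the post tops at (165,338) and (405,240), the plate corners at (52,102) and (268,20), the mouth rail ends at (207,532) and (517,388), and the knob top at (460,230). The carton's top corners are at (90,285), (250,280), (260,488) and (97,495).

```bash
python3 - <<'E'
import pickle
from h import *
from scipy.optimize import least_squares
d=pickle.load(open('scene.pkl','rb'))
P=np.array([[0,.078,.066],[0,-.078,.066],[.21,.074,.045],[.21,-.074,.045],[-.102,.1,.032],[-.102,-.1,.032],[-.03,-.098,.098]])
U=np.array([[165,338],[405,240],[54,104],[268,22],[207,530],[517,388],[460,232]])/3.75+[195,75]
def fit(P,U,x0):
    def w(p): 
        c,s=np.cos(p[2]),np.sin(p[2]); return np.c_[p[0]+c*P[:,0]-s*P[:,1],p[1]+s*P[:,0]+c*P[:,1],P[:,2]]
    r=least_squares(lambda p:(pix(d,w(p))-U).ravel(),x0,loss='soft_l1'); return r.x,r.fun.reshape(-1,2)
L,e=fit(P,U,[.55,.25,1.6]);print('lane',L,np.degrees(L[2]),e.round(1))
U2=np.array([[90,285],[250,280],[260,488],[97,495]])/3.75+[260,160]
T=np.array([ray(d,u,.053)[:2] for u in U2]);print(T,np.linalg.norm(np.roll(T,-1,0)-T,axis=1))
C,e=fit(np.array([[-.0465,.062,.053],[.0465,.062,.053],[.0465,-.062,.053],[-.0465,-.062,.053]]),U2,[.47,-.06,0]);print('carton',C,np.degrees(C[2]),e.round(1))
c,s=np.cos(L[2]),np.sin(L[2]);A=np.array([[c,-s],[s,c]])
print('carton in lane',(C[:2]-L[:2])@A, np.degrees(C[2]-L[2])+90)
for n,p in dict(knob=(-.03,-.098),knobout=(-.03,-.153),mouth=(-.102,0),r=(-.102,-.1),l=(-.102,.1)).items(): print(n,A@p+L[:2])
for uv,z in [((392,178),.049),((419,223),.043)]: print('by in lane',(ray(d,uv,z)[:2]-L[:2])@A)
np.save('L.npy',L)
# bench near-edge and side edge
for uv in [((260/1)),]:pass
for uv in [(340,350),(430,230+20),(130,180),(250,290),(300,335)]: print('edge',ray(d,uv,0)[:2])
E
```

```text
lane [0.48037956 0.19836605 1.70022803] 97.41589027318692 [[ 0.5  0.8]
 [ 0.5  0.3]
 [ 0.2 -0.6]
 [-0.8  0.1]
 [ 0.1 -1.8]
 [-0.5 -0.4]
 [-0.2  1.3]]
[[ 0.44733399  0.00543062]
 [ 0.53146051 -0.02069007]
 [ 0.49746298 -0.13065546]
 [ 0.41637187 -0.10622823]] [0.08808838 0.11510091 0.08469037 0.11587214]
carton [ 0.4739736  -0.06165711 -0.27942561] -16.009908066092315 [[-1.2 -2.2]
 [ 1.  -3.1]
 [ 2.6  1. ]
 [-1.7  1.8]]
carton in lane [-0.25702135  0.03991373] -23.425798339279226
knob [0.58143195 0.18126591]
knobout [0.63597189 0.1883648 ]
mouth [0.49354476 0.09721924]
r [0.5927083  0.11012631]
l [0.39438122 0.08431218]
by in lane [-0.16852051 -0.21369184]
by in lane [-0.28485475 -0.21173741]
edge [ 0.48298098 -0.23641585]
edge [ 0.73898832 -0.1090542 ]
edge [0.15347423 0.27456811]
edge [ 0.34833697 -0.06487103]
edge [ 0.41802343 -0.18389541]
```

{"fn": "send_rows", "kwargs": {"commands": "50 0 0 0 1;50 0 0 0 1;50 0 0 0 1;50 0 0 0 1;50 0 0 0 1;50 0 0 0 1;50 0 0 0 1;50 0 0 0 1;50 0 0 0 1;50 0 0 0 1;50 0 0 0 1;50 0 0 0 1;50 0 0 0 1;50 0 0 0 1;50 0 0 0 0.1", "grip_force": 25}}

```text
t: 1.35
tcp_pos: [0.2754, 0.5606, 0.2387]
tool_rot: [0.66, 0.751, -0.001, 0.0]
force: [-0.6, -1.2, 0.0]
finger_gap: 0.586
gripper_force: 0.0
```

```bash
cat >> h.py <<'E'
L=np.load('L.npy'); cL,sL=np.cos(L[2]),np.sin(L[2]); A=np.array([[cL,-sL],[sL,cL]])
def st():
    from station import readout
    s=readout.sense(); M=R.from_quat(s['tool_rot']).as_matrix(); p=s['tcp_pos']
    print('t',round(s['t'],2),'lane tcp',((p[:2]-L[:2])@A).round(4),'z',p[2].round(4),'xang-lane',round(np.degrees(np.arctan2(M[1,0],M[0,0])-L[2]),2),'F',np.round(s['force'],1),'gap',round(s['finger_gap']*85.4,1))
    return p,M
def to(x,y,z):
    "tool-axis rows to lane point"
    p,M=st(); t=np.r_[A@[x,y]+L[:2],z]; print('rows needed',(M.T@(t-p)/.02).round(2))
E
python3 -c "
from h import *
to(-.03,-.098,.13)"
```

```text
t 1.35 lane tcp [0.3857 0.1565] z 0.2387 xang-lane -0.07 F [-0.6 -1.2  0. ] gap 50.1
rows needed [-20.76  12.76   5.44]
```

{"fn": "send_rows", "kwargs": {"commands": "50 -1 .63 0 0;50 -1 .63 0 0;50 -1 .63 0 0;50 -1 .63 0 0;50 -1 .63 0 0;50 -1 .63 0 0;50 -1 .63 0 0;50 -1 .63 0 0;50 -1 .63 0 0;50 -1 .63 0 0;50 -1 .63 0 0;50 -1 .63 0 0;50 -1 .63 0 0;50 -1 .63 0 0;50 -1 .63 0 0;50 -1 .63 0 0;50 -1 .63 0 0;50 -1 .63 0 0;50 -1 .63 0 0;50 -1 .63 .5 0"}}

```text
t: 3.02
tcp_pos: [0.579, 0.1961, 0.2308]
tool_rot: [0.659, 0.752, 0.001, 0.001]
force: [0.5, 0.7, -0.4]
finger_gap: 0.587
gripper_force: 0.0
```

{"fn": "send_rows", "kwargs": {"commands": "50 -.76 .16 1 0;50 0 0 1 0;50 0 0 1 0;50 0 0 1 0;50 0 0 .9 0;50 0 0 0 0;50 0 0 0 0"}}

```text
t: 3.6
tcp_pos: [0.5816, 0.1821, 0.1303]
tool_rot: [0.659, 0.752, -0.001, -0.001]
force: [0.1, 0.2, 0.7]
finger_gap: 0.586
gripper_force: 0.0
```

```bash
python3 -c "
from h import *
from station import cams
to(-.03,-.098,.073)
d=cams.snapshot('wrist');cv2.imwrite('pics/w1.png',d['pixels'][:,:,::-1]);print(d['eye'])
d=cams.snapshot('scene');cv2.imwrite('pics/s1.png',cv2.resize(d['pixels'][75:325,190:450,::-1],None,fx=2.4,fy=2.4,interpolation=cv2.INTER_CUBIC))"
python3 -c "
import cv2,numpy as np
a=cv2.imread('pics/w1.png');b=cv2.imread('pics/s1.png')
a=cv2.resize(a,(480,300));b=cv2.resize(b,(312,300));cv2.imwrite('pics/c1.png',np.hstack([a,b]))"
```

```text
t 3.6 lane tcp [-0.0292 -0.0982] z 0.1303 xang-lane 0.07 F [0.1 0.2 0.7] gap 50.0
rows needed [-0.04 -0.    2.86]
[0.57202712 0.25902571 0.26429735]
```

View pics/c1.png

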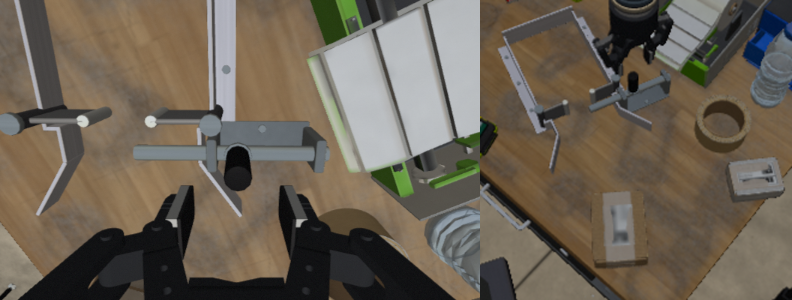

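The knob sits midway between the open fingers in the wrist picture, at (237,165). The next move goes down, grips it and draws it back.

{"fn": "send_rows", "kwargs": {"commands": "50 0 0 1 0;50 0 0 1 0;50 0 0 .85 0;16 0 0 0 0;16 0 0 0 0;16 0 0 0 0;16 0 0 0 0;16 0 0 0 0;16 0 0 0 0", "grip_force": 30}}

```text
t: 4.45
tcp_pos: [0.5833, 0.1824, 0.0757]
tool_rot: [0.66, 0.751, 0.001, 0.001]
force: [-0.4, 0.1, 1.7]
finger_gap: 0.225
gripper_force: 30.2
```

{"fn": "send_rows", "kwargs": {"commands": "14 0 .25 0 0;14 0 .5 0 0;14 0 .5 0 0;14 0 .5 0 0;14 0 .5 0 0;14 0 .25 0 0;14 0 .1 0 0;14 0 .05 0 0;14 0 .05 0 0;14 0 0 0 0"}}

```text
t: 5.28
tcp_pos: [0.6356, 0.189, 0.0757]
tool_rot: [0.66, 0.752, -0.0, -0.0]
force: [-4.1, -0.9, 7.6]
finger_gap: 0.22
gripper_force: 30.7
```

```bash
python3 -c "
from h import *
st()"
```

```text
t 5.28 lane tcp [-0.0293 -0.1527] z 0.0757 xang-lane 0.03 F [-4.1 -0.9  7.6] gap 18.8
```

{"fn": "send_rows", "kwargs": {"commands": "14 0 .1 0 0;14 0 0 0 0;32 0 0 0 0;32 0 0 0 0;32 0 0 -.5 0;32 0 0 -1 0;32 0 0 -1 0;32 0 0 -.5 0;60 0 0 0 0"}}

```text
t: 6.03
tcp_pos: [0.6402, 0.1898, 0.1376]
tool_rot: [0.66, 0.751, 0.003, 0.002]
force: [0.8, 0.5, 0.2]
finger_gap: 0.501
gripper_force: 0.0
```

{"fn": "send_rows", "kwargs": {"commands": "60 -.95 -.7 0 0;60 -.95 -.7 0 0;60 -.95 -.7 0 0;60 -.95 -.7 0 0;60 -.95 -.7 0 0;60 -.95 -.7 0 0;60 -.95 -.7 0 0;60 -.95 -.7 0 0;60 -.95 -.7 0 0;60 -.95 -.7 0 0;60 -.95 -.7 0 0;60 -.95 -.7 0 0;60 -.95 -.7 0 0;60 -.95 -.7 0 0;60 -.95 -.7 0 0;60 -.95 -.7 0 0;60 0 0 0 0"}}

```text
t: 7.45
tcp_pos: [0.4535, -0.1436, 0.1337]
tool_rot: [0.661, 0.75, -0.001, -0.0]
force: [-0.1, 0.5, 0.5]
finger_gap: 0.708
gripper_force: 0.0
```

{"fn": "send_rows", "kwargs": {"commands": "60 0 0 0 1;60 0 0 0 1;60 0 0 0 1;60 0 0 0 1;60 0 0 0 1;60 0 0 0 .85;60 0 0 0 0"}}

```text
t: 8.03
tcp_pos: [0.4551, -0.1403, 0.1339]
tool_rot: [0.799, 0.602, -0.0, -0.0]
force: [-0.4, 0.5, -0.2]
finger_gap: 0.704
gripper_force: 0.0
```

```bash
python3 -c "
from h import *
from station import cams
to(-.338,.075,.025)
d=cams.snapshot('scene')
import pickle;pickle.dump(d,open('scene2.pkl','wb'))
a=cv2.resize(d['pixels'][75:325,190:450,::-1],None,fx=2.2,fy=2.2,interpolation=cv2.INTER_CUBIC);cv2.imwrite('pics/s2.png',a)"
```

```text
t 8.03 lane tcp [-0.3326  0.0688] z 0.1339 xang-lane -23.43 F [-0.4  0.5 -0.2] gap 60.1
rows needed [-0.37 -0.17  5.44]
```

View pics/s2.png

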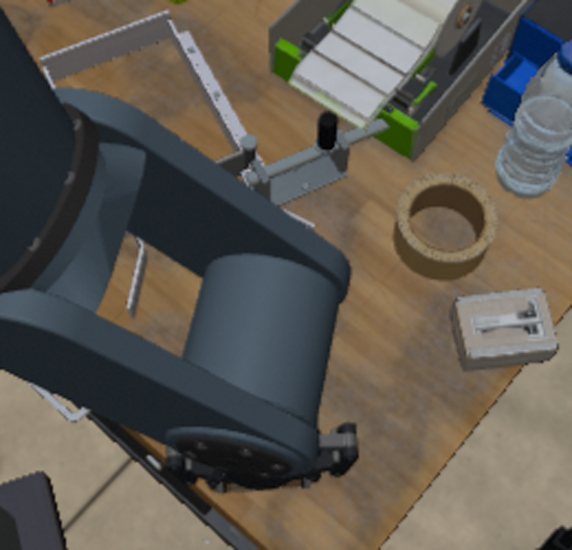

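The stop is drawn back, but the arm hides the carton. A wrist view with the predicted carton outline drawn on it will check the position.

```bash
cat >> h.py <<'E'
def wr(name,c,fw=800):
    "wrist pic with predicted carton (lane x,y,deg) overlay"
    from station import cams
    d=cams.snapshot('wrist'); import pickle; pickle.dump(d,open('w.pkl','wb'))
    a=np.ascontiguousarray(d['pixels'][:,:,::-1]); t=np.radians(c[2]); cc,s=np.cos(t),np.sin(t)
    q=np.array([[.062,.0465],[.062,-.0465],[-.062,-.0465],[-.062,.0465]])@np.array([[cc,s],[-s,cc]])+c[:2]
    for z,col in((.053,(0,255,0)),(0,(0,0,255))):
        P=np.c_[q@A.T+L[:2],np.full(4,z)]; cv2.polylines(a,[pix(d,P).round().astype(int)],True,col,1)
    cv2.imwrite(name,cv2.resize(a,(800,500)))
E
python3 -c "
from h import *
wr('pics/w2.png',(-.257,.04,-23.4))"
```

```text
(no output)
```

View pics/w2.png

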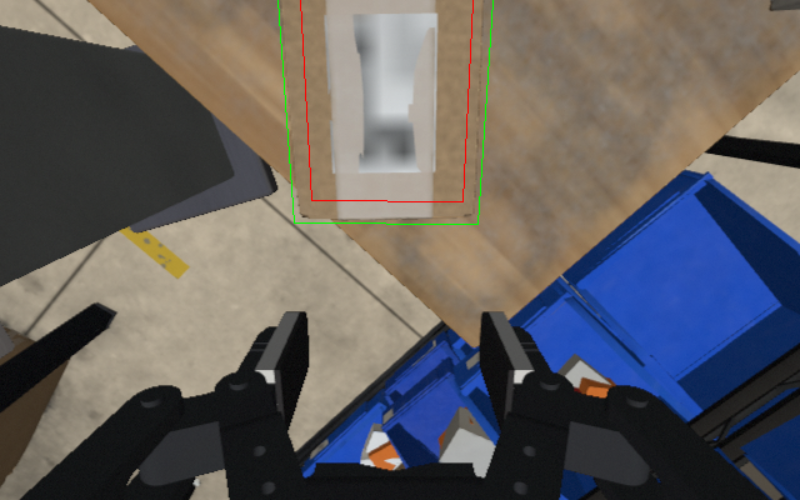

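The prediction fits: the carton's rear corners at (302,217) and (477,217) lie within about 2 mm of the overlay. I'll go down behind it and push it straight.

{"fn": "send_rows", "kwargs": {"commands": "60 -.4 -.1 0 0;60 0 0 1 0;60 0 0 1 0;60 0 0 1 0;60 0 0 1 0;60 0 0 1 0;60 0 0 .7 0;60 0 0 0 0"}}

```text
t: 8.8
tcp_pos: [0.4495, -0.1478, 0.018]
tool_rot: [0.798, 0.602, -0.001, -0.002]
force: [-0.1, -0.1, 0.3]
finger_gap: 0.703
gripper_force: 0.0
```

{"fn": "send_rows", "kwargs": {"commands": "60 .3 0 0 0;60 .25 0 0 0;60 .2 0 0 0;60 .2 0 0 0;60 .25 0 0 0;60 .25 0 0 0;60 .25 0 0 0;60 .25 0 0 0;60 .25 0 0 0;60 .25 0 0 0"}}

```text
t: 9.63
tcp_pos: [0.4649, -0.1008, 0.0205]
tool_rot: [0.798, 0.602, 0.0, 0.0]
force: [-1.4, -3.8, 3.4]
finger_gap: 0.7
gripper_force: 2.5
```

```bash
python3 -c "
from h import *
st()"
```

```text
t 9.63 lane tcp [-0.2947  0.054 ] z 0.0205 xang-lane -23.39 F [-1.4 -3.8  3.4] gap 59.8
```

{"fn": "send_rows", "kwargs": {"commands": "60 .26 .064 0 -.25;60 .26 .064 0 -.25;60 .26 .064 0 -.25;60 .26 .064 0 -.25;60 .26 .064 0 -.25;60 .26 .064 0 -.25;60 .26 .064 0 -.25;60 .26 .064 0 -.25;60 .26 .064 0 -.25;60 .26 .064 0 -.25;60 .26 .064 0 -.25;60 .26 .064 0 -.25"}}

```text
t: 10.63
tcp_pos: [0.491, -0.042, 0.0203]
tool_rot: [0.731, 0.683, 0.0, 0.0]
force: [-0.7, -5.1, 3.6]
finger_gap: 0.709
gripper_force: 2.3
```

```bash
python3 -c "
from h import *
p,M=st(); t=np.degrees(np.arctan2(M[1,0],M[0,0])-L[2]); q=(p[:2]-L[:2])@A+.073*np.r_[np.cos(np.radians(t)),np.sin(np.radians(t))];print(q)
wr('pics/w3.png',(*q,t))"
```

```text
t 10.63 lane tcp [-0.2398  0.0204] z 0.0203 xang-lane -11.29 F [-0.7 -5.1  3.6] gap 60.5
[-0.1681859   0.00615951]
```

View pics/w3.png

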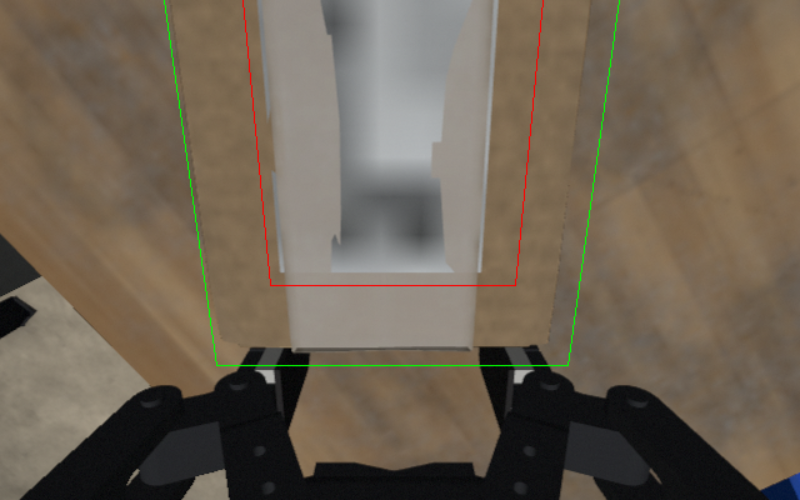

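The carton is flush with both fingers, its rear edge running from (219,347) to (550,347). It sits about 2 mm left of the tool axis. I'll continue the arc.

{"fn": "send_rows", "kwargs": {"commands": "60 .26 .064 0 -.25;60 .26 .064 0 -.25;60 .26 .064 0 -.25;60 .26 .064 0 -.25;60 .26 .064 0 -.25;60 .26 .064 0 -.25;60 .26 .064 0 -.25;60 .26 .064 0 -.25;60 .26 .064 0 -.25;60 .26 .064 0 -.25;60 .26 .064 0 -.25;60 .1 0 0 -.08"}}

```text
t: 11.68
tcp_pos: [0.5036, 0.0177, 0.0202]
tool_rot: [0.66, 0.752, 0.0, -0.0]
force: [1.4, -1.6, -0.9]
finger_gap: 0.704
gripper_force: 1.1
```

```bash
python3 -c "
from h import *
p,M=st(); t=np.degrees(np.arctan2(M[1,0],M[0,0])-L[2]); q=(p[:2]-L[:2])@A+.073*np.r_[np.cos(np.radians(t)),np.sin(np.radians(t))];print(q)
wr('pics/w4.png',(*q,t))
from station import cams
d=cams.snapshot('side');b=d['pixels'][100:300,240:480,::-1]
a=cv2.imread('pics/w4.png');cv2.imwrite('pics/c4.png',np.hstack([cv2.resize(a,(440,275)),cv2.resize(b,(330,275))]))"
```

```text
t 11.68 lane tcp [-0.1821  0.0003] z 0.0202 xang-lane 0.03 F [ 1.4 -1.6 -0.9] gap 60.1
[-0.10911643  0.00029864]
```

View pics/c4.png

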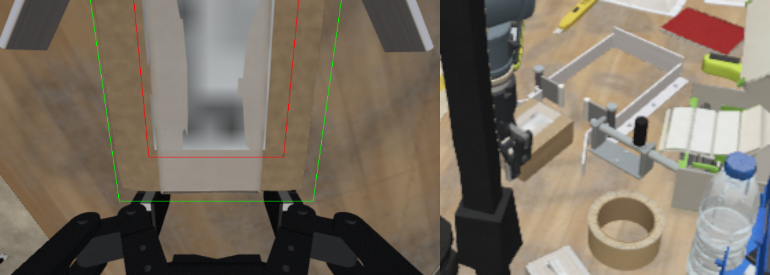

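The carton is aligned in the mouth: the rail ends at (30,45) and (405,45) lie about evenly on both sides of it, with the carton some 3 mm left of centre. I'll push straight on.

{"fn": "send_rows", "kwargs": {"commands": "60 .25 0 0 0;60 .3 0 0 0;60 .3 0 0 0;60 .3 0 0 0;60 .3 0 0 0;60 .3 0 0 0;60 .3 0 0 0;60 .3 0 0 0;60 .3 0 0 0;60 .3 0 0 0;60 .3 0 0 0;60 .3 0 0 0;60 .3 0 0 0"}}

```text
t: 12.87
tcp_pos: [0.4938, 0.0937, 0.0203]
tool_rot: [0.66, 0.751, 0.0, 0.0]
force: [0.2, -3.8, -2.0]
finger_gap: 0.703
gripper_force: 1.6
```

{"fn": "send_rows", "kwargs": {"commands": "60 .25 0 0 0;60 .3 0 0 0;60 .3 0 0 0;60 .3 0 0 0;60 .3 0 0 0;60 .3 0 0 0;60 .3 0 0 0;60 .3 0 0 0;60 .3 0 0 0;60 .3 0 0 0;60 .3 0 0 0;60 .3 0 0 0;60 0 0 0 0"}}

```text
t: 13.95
tcp_pos: [0.4844, 0.1649, 0.0204]
tool_rot: [0.66, 0.751, 0.0, -0.0]
force: [-0.1, -0.5, 0.0]
finger_gap: 0.7
gripper_force: 0.0
```

```bash
python3 -c "
from h import *
st()"
```

```text
t 13.95 lane tcp [-0.0337  0.0003] z 0.0204 xang-lane -0.03 F [-0.1 -0.5  0. ] gap 59.7
```

{"fn": "send_rows", "kwargs": {"commands": "0 0 0 0 0;0 0 0 0 0;0 0 0 0 0;0 0 0 0 0;0 0 0 0 0;0 0 0 0 0;0 0 0 0 0"}}

```text
t: 14.53
tcp_pos: [0.4847, 0.1634, 0.0203]
tool_rot: [0.66, 0.751, -0.0, -0.0]
force: [0.0, 0.3, -0.2]
finger_gap: 0.001
gripper_force: 0.0
```

{"fn": "send_rows", "kwargs": {"commands": "0 .2 0 0 0;0 .25 0 0 0;0 .25 0 0 0;0 .25 0 0 0;0 .25 0 0 0;0 .25 0 0 0;0 .25 0 0 0;0 .25 0 0 0;0 .25 0 0 0;0 .25 0 0 0;0 .25 0 0 0;0 .25 0 0 0;0 .25 0 0 0;0 .25 0 0 0;0 .25 0 0 0;0 .25 0 0 0;0 .25 0 0 0;0 .25 0 0 0;0 .2 0 0 0;0 0 0 0 0"}}

```text
t: 16.2
tcp_pos: [0.4726, 0.2569, 0.0203]
tool_rot: [0.66, 0.751, 0.0, -0.0]
force: [0.4, 0.6, 0.7]
finger_gap: -0.001
gripper_force: 0.0
```

```bash
python3 -c "
from h import *
st()
from station import cams
d=cams.snapshot('side');b=d['pixels'][80:260,260:500,::-1]
a=cams.snapshot('wrist')['pixels'][:,:,::-1];cv2.imwrite('pics/c5.png',np.hstack([cv2.resize(a,(400,250)),cv2.resize(b,(400,300))[:250]]))"
```

```text
t 16.2 lane tcp [0.059  0.0002] z 0.0203 xang-lane -0.04 F [0.4 0.6 0.7] gap -0.1
```

View pics/c5.png

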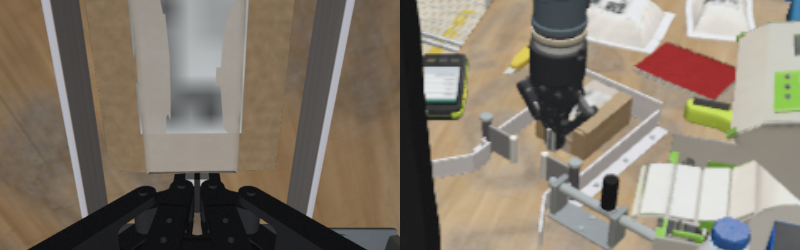

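The carton lies inside the lane (left picture), with its rear edge at (190,172). In the side view both flaps stand shut. I'll withdraw upward and return to the knob.

{"fn": "send_rows", "kwargs": {"commands": "0 -.2 0 0 0;0 0 0 -.5 0;0 0 0 -1 0;0 0 0 -1 0;0 0 0 -1 0;0 0 0 -1 0;0 0 0 -1 0;0 0 0 -.5 0;50 0 0 0 0"}}

```text
t: 17.05
tcp_pos: [0.4749, 0.2521, 0.143]
tool_rot: [0.661, 0.751, 0.002, 0.001]
force: [-0.0, -0.7, 0.2]
finger_gap: 0.128
gripper_force: 0.0
```

```bash
python3 -c "
from h import *
to(-.03,-.1545,.076)"
```

```text
t 17.05 lane tcp [ 0.054  -0.0015] z 0.143 xang-lane -0.09 F [-0.  -0.7  0.2] gap 10.9
rows needed [-4.19  7.64  3.39]
```

{"fn": "send_rows", "kwargs": {"commands": "40 -.53 .95 0 0;40 -.53 .95 0 0;40 -.53 .95 0 0;40 -.53 .95 0 0;40 -.53 .95 0 0;40 -.53 .95 0 0;40 -.53 .95 0 0;40 -.48 .95 0 0;40 0 0 0 0;40 0 0 0 0"}}

```text
t: 17.88
tcp_pos: [0.6347, 0.1873, 0.1387]
tool_rot: [0.661, 0.75, -0.001, -0.001]
force: [-0.2, 1.1, -0.3]
finger_gap: 0.47
gripper_force: 0.0
```

```bash
python3 -c "
from h import *
to(-.03,-.1545,.078)
from station import cams
d=cams.snapshot('scene')
for y in(-.098,-.153):
  u,v=pix(d,np.r_[A@[-.03,y]+L[:2],.09])[0].round().astype(int);print(y,u,v,d['pixels'][v-2:v+3,u-2:u+3].mean((0,1)).round())"
```

```text
t 17.88 lane tcp [-0.0309 -0.1516] z 0.1387 xang-lane -0.16 F [-0.2  1.1 -0.3] gap 40.2
rows needed [0.04 0.15 3.04]
-0.098 317 140 [112.  87.  57.]
-0.153 339 131 [14. 14. 15.]
```

{"fn": "send_rows", "kwargs": {"commands": "40 0 .1 1 0;40 0 0 1 0;40 0 0 1 0;16 0 0 0 0;16 0 0 0 0;16 0 0 0 0;16 0 0 0 0;16 0 0 0 0", "grip_force": 30}}

```text
t: 18.6
tcp_pos: [0.6343, 0.1888, 0.0785]
tool_rot: [0.66, 0.751, -0.002, -0.002]
force: [-2.1, 2.1, -18.4]
finger_gap: 0.219
gripper_force: 30.8
```

{"fn": "send_rows", "kwargs": {"commands": "14 0 -.25 0 0;14 0 -.5 0 0;14 0 -.5 0 0;14 0 -.5 0 0;14 0 -.5 0 0;14 0 -.25 0 0;14 0 -.1 0 0;14 0 -.1 0 0;14 0 -.05 0 0;14 0 0 0 0"}}

```text
t: 19.43
tcp_pos: [0.5809, 0.1821, 0.0786]
tool_rot: [0.661, 0.751, -0.0, -0.001]
force: [0.6, 4.3, -26.9]
finger_gap: 0.221
gripper_force: 30.3
```

```bash
python3 -c "
from h import *
st()"
```

```text
t 19.43 lane tcp [-0.0291 -0.0976] z 0.0786 xang-lane -0.09 F [  0.6   4.3 -26.9] gap 18.9
```

{"fn": "send_rows", "kwargs": {"commands": "36 0 0 0 0;36 0 0 0 0;36 0 0 0 0;36 0 0 -.5 0;36 0 0 -1 0;36 0 0 -1 0;36 0 0 -1 0;36 0 0 -1 0;36 0 0 -1 0;36 0 0 -1 0;36 1 0 0 0;36 1 1 0 0;36 1 1 0 0;36 1 1 0 0;36 1 1 0 0;36 1 0 0 0;36 0 0 0 0;36 0 0 0 0"}}

```text
t: 20.93
tcp_pos: [0.6464, 0.3115, 0.2124]
tool_rot: [0.66, 0.752, 0.001, 0.001]
force: [-0.4, -0.5, -0.2]
finger_gap: 0.422
gripper_force: 0.0
```

```bash
python3 -c "
from h import *
st()
from station import cams
import pickle
d=cams.snapshot('scene');s=pickle.load(open('scene.pkl','rb'))
def col(x,y,z):
  P=np.r_[A@[x,y]+L[:2],z]; u,v=pix(d,P)[0].round().astype(int)
  print((x,y,z),u,v,d['pixels'][v-1:v+2,u-1:u+2].mean((0,1)).round(),'before',s['pixels'][v-1:v+2,u-1:u+2].mean((0,1)).round())
col(-.03,-.098,.09);col(-.03,-.153,.09);col(0,.05,.035);col(0,-.05,.035);col(0,.026,.05);col(0,-.026,.05);col(-.03,-.05,.045)
for x in (.04,.055,.08,.13,.18,.2,.205): col(x,.035,.053)
print(np.abs(d['pixels'][160:250,365:450].astype(int)-s['pixels'][160:250,365:450]).mean())"
```

```text
t 20.93 lane tcp [ 0.0907 -0.1792] z 0.2124 xang-lane 0.04 F [-0.4 -0.5 -0.2] gap 36.0
(-0.03, -0.098, 0.09) 317 140 [17. 16. 17.] before [16. 16. 17.]
(-0.03, -0.153, 0.09) 339 131 [99. 82. 63.] before [100.  82.  64.]
(0, 0.05, 0.035) 253 168 [37. 37. 36.] before [37. 37. 37.]
(0, -0.05, 0.035) 293 151 [37. 36. 36.] before [37. 37. 37.]
(0, 0.026, 0.05) 262 161 [107. 105. 100.] before [107. 105. 100.]
(0, -0.026, 0.05) 283 152 [115. 116. 114.] before [115. 116. 113.]
(-0.03, -0.05, 0.045) 298 159 [ 89.  97. 102.] before [ 90.  97. 101.]
(0.04, 0.035, 0.053) 251 148 [93. 74. 51.] before [102.  80.  54.]
(0.055, 0.035, 0.053) 249 143 [53. 41. 27.] before [107.  87.  63.]
(0.08, 0.035, 0.053) 245 135 [95. 78. 56.] before [94. 79. 63.]
(0.13, 0.035, 0.053) 236 119 [103.  84.  60.] before [109.  84.  55.]
(0.18, 0.035, 0.053) 229 103 [105.  86.  62.] before [72. 69. 68.]
(0.2, 0.035, 0.053) 226 97 [76. 73. 72.] before [76. 73. 72.]
(0.205, 0.035, 0.053) 225 96 [97. 95. 96.] before [97. 95. 96.]
0.5612636165577342
```

```bash
python3 -c "
from station import sign_off
print(sign_off())"
```

```text
the job is handed in; nothing more can be done
None
```

The job is handed in, though the sign-off returned no verdict. By my last camera and arm readings, the carton lies flat in the lane about 132 mm past the gate, both flaps are shut, the stop is home, and the grey carton and tape roll have not moved.

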